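Gauge the fill of a sediment sample tube

ROBOT

A 6-joint arm with a two-finger parallel gripper is mounted at the origin on the work surface. World frame = base frame: x ahead of the robot, y to its left, z up, the work surface at z = 0. Lengths are in mm, angles in degrees, forces in N, time in s.
With the tool pointing down it reaches from about 300 to 850 mm from the base axis. Payload 4.2 kg.
Tool frame: the origin (TCP) lies at the centre of the arm's flange, where the gripper is bolted on; the fingertips stand 191 mm ahead of it and the grasp point (between the pads) lies 172 mm ahead of it; y points along the fingers, x is the direction in which the jaws open and shut, and the axes are right-handed (so a half turn about y gives the same grasp; the last joint's range is limited). The gripper opens to 91 mm and grips with 3 to 60 N. Pads are 32 mm wide; open, the fingers measure 118 mm over their backs; the gripper's body (76 mm by 178 mm) begins 60 mm behind the grasp point.
Start: joints at [69.786, 18.312, 89.639, -0, 72.044, -1.146], TCP at [187.844, 543.45, 404.776] pointing down, gripper open.
Joint ranges: [-177.97, 177.97], [-48.28, 115.42], [12.27, 149.76], [-77.06, 257.06], [2.81, 150.46], [-146.56, 146.56]. Speed limits (degrees/s): [147.25, 147.25, 180, 180, 180, 180].

INTERFACE

Orientations are given as [roll, pitch, yaw] about the fixed x, y, z axes, in that order (R = Rz(yaw) Ry(pitch) Rx(roll)).
In Python, from workcell import env gives the robot as it stands.
- The arm moves only by the tool carry_out, never from a script. Its argument "increments" is a list of rows, each a list of 3 entries, a list of its own where there are three numbers: the turn, a rotation vector about the tool's x, y, z in rad, then the shift along the tool's x, y, z in mm, then the closure, from 0 (fully open) to 1 (shut). In form: [[[wx, wy, wz], [dx, dy, dz], claw], ...]. A call has 1 to 10 rows; each row is the pose to reach, as a shift and turn from the pose commanded when the call began, along the tool's axes at that moment; what a row does not reach only later rows make up. A row lasts 1/12 s, in which the tool goes at most 41.7 mm and 7.16 degrees, less where a joint would pass 70% of its speed; a pose out of reach is approached as far as the arm can. A call with a gripper value outside its range is refused whole. The fingers move at their own pace and stop on an object; "force" is the grip in N (left out, the last holds). Time passes only in rows, so rows that repeat a pose let the fingers close. It gives the time, the measured TCP pose, the force and the opening at its end, in the units of the state.
- env.state(): the state, without advancing time (a new reading comes with each control period).
- env.grab_frame(name): name is "scene" or "top" or "wrist"; returns a dict with "frame" (384x512x3 uint8, blue, green, red), "z_map" (384x512 float32, mm along the optical axis (not along the pixel's ray), 0 where there is no reading), "camera_matrix" (3x3 intrinsics, pixels), "k1" (the pictures are not rectified: a ray, as slopes to the right and down, at radius r is drawn at 1 + k1 r^2 times it, then the intrinsics apply), "rvec" (rotation vector, rad) and "tvec" (3), from world to camera coordinates, as OpenCV has them; the wrist camera has in their place "hand_eye" (4x4, takes a point from camera to tool coordinates, whose origin is the TCP and whose axes are the tool frame's). Camera axes: x right, y down, z forward; pixel columns grow to the right and rows downward; lengths in mm; the calibration is good to about 2 mm. A picture is of the moment at which its call begins: read the wrist's pose just before it.
- env.job_done(): hands the job in, once; it reports no verdict.
The state is a dict: "time_s": time; "qpos": joint angles; "qvel": joint speeds; "effort": joint torques, N m; "ee_pos": TCP position; "ee_rot": TCP orientation; "force": force on the tool from outside, world axes, zero at the start; "torque": the same for the moment, N m; "gripper_width": finger opening in mm.
Only numpy, scipy, OpenCV 4.12 (cv2) and the standard library are available. Lean on these libraries where they do the work, as an engineer would, in place of code of your own. Each camera call takes 0.05 s, during which the arm holds its last target. There are 200 camera calls.

TASK

Lay the clear sample tube in the sloped white cradle, open blue neck uphill and its foot down against the blue stop, and let go of it. Then take the gauge rod by its orange grip, push it tip first into the tube's neck until the brass collar stops against it, and draw it fully out again, leaving the tube seated in the cradle. Finish still holding the rod in the gripper, level, with its tip about 10 cm above the white reading plate for reading; leave the two jars and the beaker standing where they are.

Things in the scene. Friction and masses are not known exactly. Their poses are not given: they have to be found in the camera images.
- tube: loose clear sample tube, blue ends, ~0.25 kg: body 44 mm diameter x 130 mm, then a blue neck 28 mm diameter x 20 mm. Origin on the axis mid-body (grip here); x axis along it to the neck (foot at x=-65 mm, neck end at +85 mm); roll about x is free. Starts level in two grey V notches, axis 36 mm above the table, neck roughly to the robot's left; 76 mm free for fingers between the notches.
- tube_mouth (a point): centre of the open end of the tube's neck: a round hole of 15 mm diameter, 28 mm long, that then opens into the hollow tube (clear for at least 105 mm from this point). Axes as tube (x points out of the hole).
- bed: sloped bed of the fixed cradle: two white V notches at x=-45, +45 mm (76 mm free between), blue foot stop, face at x=-65 mm. Origin: where the seated tube's origin comes (to 3 mm), 85 mm above the table. x points uphill, 30 deg above level, roughly to the robot's left; z square out of the bed. Notches end 5 mm, a bar 34 mm, below the tube's axis. Friction may hold the tube off the stop.
- rod: loose gauge rod, ~0.13 kg, along x to its tip: orange grip block 18 mm wide (y), 22 mm high (z), x=-30 to +20 mm; brass collar 30 mm diameter, x=28 to 36 mm; steel rod 9 mm diameter, tapered tip at x=136 mm. Origin in the grip, take it here. Starts level, y level too, axis 40 mm above the table, tip roughly to the robot's right, on a grey rest touching only at x=-25 and +90 mm.
- rod_collar (a point): centre of the collar's stop face (tip side), on the rod's axis 100 mm from the tip. Axes as rod.
- rod_tip (a point): the tip of the gauge rod, on its axis.
- plate: fixed white reading plate, 100 x 100 mm and 12 mm thick, with a yellow scale along its far edge, lying on the table beyond the cradle. Origin at the centre of its underside (on the table), z up.
- jar_a: bystander: closed amber sample jar with white lid, 60 mm diameter, 60 mm high; origin at the centre of its underside.
- jar_b: bystander: closed clear sample jar with white lid, 60 mm diameter, 60 mm high; origin at the centre of its underside.
- beaker: bystander: white beaker, 60 mm diameter, 70 mm high, standing between robot and cradle; origin at the centre of its underside.
Mind the look-alikes: they are no part of the job. Leave any purple look-alike of the tube alone. What is shaped like the rod but green is not meant.

How it is judged:
By the outcome, as a careful person would: the job done as asked, in the order asked, and still so for the second after the job is handed in, while the arm keeps its last pose, push and grip.
It also fails if it takes over 62 s, if anything falls off the work surface, if the arm or the gripper's body presses on something with over 40 N, if the wrist force passes 120 N, or if a joint passes its speed limit or range.

## Working session

There is one attempt and no reset: what is moved stays moved. The work goes in short steps, Python scripts to look and compute and a tool call to move; the robot and the scene stay as the last step left them, time stands still between calls to the robot, and variables do not carry over. Pictures are saved under pics/ and viewed, about 8 in all and at most 12, crops included, and the job is handed in when it is done.

Besides the shell and the picture viewer there is one more tool, called after ">>>" as a command line: name --argument value ..., lists and objects as JSON in quotes. carry_out: Moves the arm, as the interface text tells. Its arguments: {"type":"object","properties":{"increments":{"type":"array","items":{"type":"array"}},"force":{"type":"number"}},"required":["increments"]}

```bash
ls; mkdir -p pics; cat > h.py <<'E'
import numpy as np, cv2
from scipy.spatial.transform import Rotation as R
from workcell import env
def grab(n):
    s=env.state(); f=env.grab_frame(n)
    K=np.array(f["camera_matrix"],float)
    if "rvec" in f:
        Rc=cv2.Rodrigues(np.array(f["rvec"],float))[0]; t=np.array(f["tvec"],float).ravel()
        T=np.eye(4); T[:3,:3]=Rc.T; T[:3,3]=-Rc.T@t
    else:
        W=np.eye(4); W[:3,:3]=R.from_euler('xyz',s["ee_rot"],degrees=True).as_matrix(); W[:3,3]=s["ee_pos"]
        T=W@np.array(f["hand_eye"])
    return dict(im=f["frame"],z=f["z_map"],K=K,k1=float(f["k1"]),T=T,s=s)
def ray(c,uv):
    d=np.array([c['k1'],0,0,0,0.])
    p=cv2.undistortPoints(np.array(uv,float).reshape(-1,1,2),c['K'],d).reshape(-1,2)
    v=np.c_[p,np.ones(len(p))]
    return c['T'][:3,3],v@c['T'][:3,:3].T   # camera-z =1 scaled
def onplane(c,uv,z):
    o,d=ray(c,uv); return o+d*((z-o[2])/d[:,2:3])
def cloud(c):
    h,w=c['z'].shape; u,v=np.meshgrid(np.arange(w),np.arange(h))
    o,d=ray(c,np.c_[u.ravel(),v.ravel()]); return (o+d*c['z'].reshape(-1,1)).reshape(h,w,3)
def proj(c,P):
    Ti=np.linalg.inv(c['T']); rv=cv2.Rodrigues(Ti[:3,:3])[0]
    return cv2.projectPoints(np.array(P,float).reshape(-1,3),rv,Ti[:3,3],c['K'],np.array([c['k1'],0,0,0,0.]))[0].reshape(-1,2)
def tri(c1,uv1,c2,uv2):
    o1,d1=ray(c1,uv1);o2,d2=ray(c2,uv2);out=[]
    for a,b in zip(d1,d2):
        a=a/np.linalg.norm(a);b=b/np.linalg.norm(b)
        s=np.linalg.lstsq(np.c_[a,-b],o2-o1,rcond=None)[0]
        p,q=o1+a*s[0],o2+b*s[1]; out.append(np.r_[(p+q)/2,np.linalg.norm(p-q)])
    return np.array(out)
def save(c,name): cv2.imwrite('pics/%s.png'%name,c['im'])
E
python3 - <<'E'
from h import *
print({k:np.round(v,2) for k,v in env.state().items()})
cs={n:grab(n) for n in("scene","top","wrist")}
for n,c in cs.items(): print(n,np.round(c['T'],2).tolist(),c['K'][0,0],c['k1'],(c['z']>0).mean())
im=np.vstack([cs["scene"]["im"],cs["top"]["im"]])
cv2.imwrite('pics/a.png',cs["scene"]["im"]);cv2.imwrite('pics/b.png',cs["top"]["im"])
import pickle; pickle.dump(cs,open('c0.pkl','wb'))
E
```

```text
pics
{'time_s': np.float64(0.0), 'qpos': array([69.79, 18.35, 89.71, -0.  , 72.04, -1.15]), 'qvel': array([-0.  ,  0.02, -0.03,  0.05, -0.05,  0.03]), 'effort': array([  0.  , -41.25, -23.2 ,   0.07,   0.05,  -0.  ]), 'ee_pos': array([187.78, 543.29, 403.92]), 'ee_rot': array([-90.  ,   0.1 ,  70.93]), 'force': array([ 0.27, -0.8 ,  0.18]), 'torque': array([ 0.02,  0.02, -0.04]), 'gripper_width': np.float64(91.07)}
scene [[-0.59, 0.55, -0.59, 1121.4], [0.81, 0.4, -0.43, 421.03], [0.0, -0.73, -0.68, 811.47], [0.0, 0.0, 0.0, 1.0]] 365.684314498448 -0.11848231340440335 0.9959208170572916
top [[0.02, -0.99, 0.13, 371.29], [-1.0, -0.03, -0.03, -15.26], [0.03, -0.13, -0.99, 1117.58], [0.0, 0.0, 0.0, 1.0]] 362.33544441294396 -0.004908875582514032 0.9962158203125
wrist [[0.33, 0.9, 0.28, 108.23], [0.95, -0.31, -0.1, 571.06], [-0.0, 0.29, -0.96, 385.76], [0.0, 0.0, 0.0, 1.0]] 286.8510981475196 -0.03621642636625059 0.9960581461588541
```

View pics/a.png

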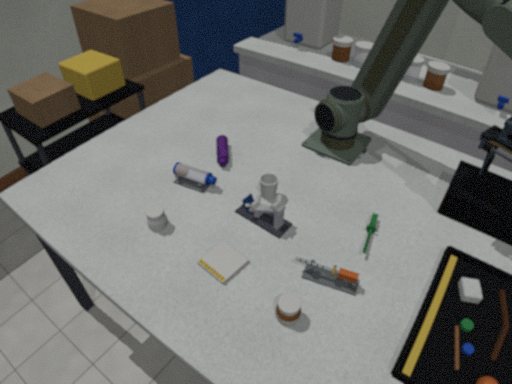

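View pics/b.png

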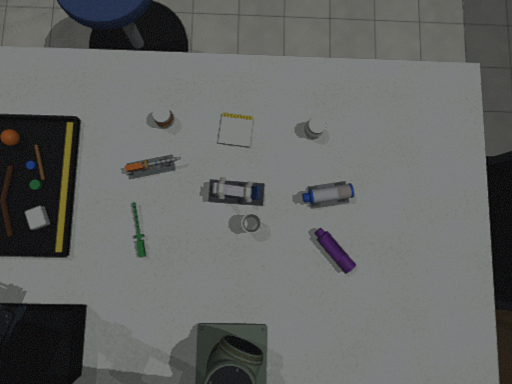

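```bash
python3 - <<'E'
from h import *
import pickle; cs=pickle.load(open('c0.pkl','rb'))
t,s=cs['top']['im'],cs['scene']['im']
def cr(im,x,y,w,h,W,H): return cv2.resize(im[y:y+h,x:x+w],(W,H),interpolation=cv2.INTER_CUBIC)
a=cr(t,190,165,80,60,400,300);b=cr(t,290,170,80,60,400,300);c=cr(t,115,140,80,60,400,300);d=cr(s,225,165,80,80*3//4,400,300)
cv2.imwrite('pics/c.png',np.vstack([np.hstack([a,b]),np.hstack([c,d])]))
for n in('top','scene'):
    c=cs[n];P=cloud(c);hsv=cv2.cvtColor(c['im'],cv2.COLOR_BGR2HSV)
    for nm,lo,hi in(('blue',(105,120,50),(125,255,255)),('orange',(3,140,90),(16,255,255)),('yellow',(18,130,80),(32,255,255)),('purple',(130,80,30),(160,255,255)),('green',(50,100,40),(85,255,255))):
        m=cv2.inRange(hsv,lo,hi);k,l,st,ce=cv2.connectedComponentsWithStats(m)
        for i in range(1,k):
            if st[i,4]>=12:
                p=P[l==i];p=p[np.isfinite(p).all(1)]
                print(n,nm,ce[i].round(1),st[i].tolist(),np.median(p,0).round(0),p.min(0).round(0),p.max(0).round(0))
E
```

```text
top blue [100.    8.3] [58, 0, 88, 22, 1187] [1208.  539. -183.] [ 371.  -15. -200.] [1259.  702. 1118.]
top blue [ 30.5 164.6] [26, 160, 10, 10, 75] [560. 626.  11.] [371. -15.  -1.] [ 576.  647. 1118.]
top blue [351.7 189.8] [349, 184, 5, 13, 25] [ 503. -348.   54.] [ 486. -353.   44.] [ 521. -342.   61.]
top blue [257.4 192.3] [256, 186, 4, 13, 35] [487. -66.  50.] [472. -74.   6.] [514. -62.  54.]
top blue [308.4 196.7] [303, 190, 11, 14, 104] [ 479. -221.   48.] [ 462. -234.   37.] [ 501. -202.   58.]
top orange [  7.7 135.9] [1, 130, 15, 13, 156] [639. 681.  46.] [622. 665.  36.] [661. 702.  54.]
top orange [133.7 166. ] [126, 162, 17, 9, 95] [558. 302.  49.] [545. 279.  43.] [572. 325.  54.]
top yellow [236.5 115.8] [223, 113, 29, 7, 80] [734.   4.  11.] [725. -44.   6.] [743.  45.  16.]
top yellow [ 63.9 186.5] [55, 122, 18, 130, 855] [495. 523.   5.] [302. -15.  -4.] [ 700.  537. 1118.]
top purple [334.8 250.5] [315, 228, 41, 45, 643] [ 322. -300.   39.] [ 261. -361.   23.] [ 388.  -15. 1118.]
top green [ 34.8 184.2] [29, 179, 13, 11, 104] [501. 606.  13.] [371. -15.  -0.] [
[... 903 characters left out ...]
 8, 122] [636. 677.  48.] [594. 421.   1.] [1121.  701.  811.]
scene yellow [93.1 73.2] [59, 49, 66, 51, 2234] [  285. -1101.    98.] [  -32. -1759.   -44.] [1121.  421.  811.]
scene yellow [429.4 317. ] [402, 255, 56, 122, 1209] [532. 524.   6.] [298. 421.  -1.] [1121.  536.  811.]
scene yellow [211.8 270.1] [200, 261, 24, 19, 49] [735.   7.  13.] [730. -39.   8.] [741.  46.  15.]
scene purple [222.2 150.6] [217, 136, 11, 31, 277] [ 344. -283.   38.] [ 268. -353.   11.] [ 390. -240.   45.]
scene green [370.8 228.3] [364, 215, 13, 37, 124] [355. 285.  23.] [299. 270.   5.] [1121.  421.  811.]
scene green [466.5 324.5] [460, 318, 15, 14, 162] [503. 608.  14.] [473. 594.   1.] [518. 629.  19.]
```

View pics/c.png

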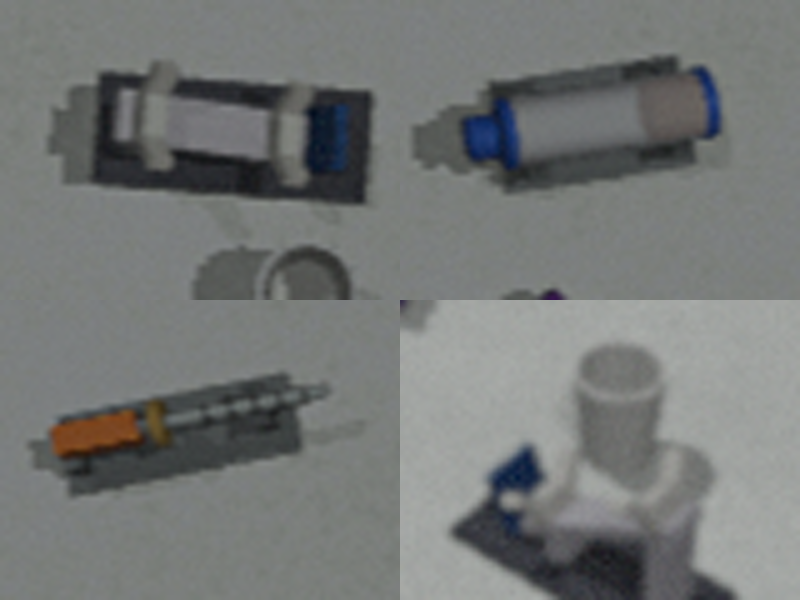

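```bash
cat >> h.py <<'E'
def inc(pos,rot=None,tool=None):
    """print increment to TCP target. rot = matrix"""
    s=env.state(); R0=R.from_euler('xyz',s["ee_rot"],degrees=True)
    d=R0.inv().apply(np.array(pos)-s["ee_pos"]); w=(R0.inv()*R.from_matrix(rot)).as_rotvec()
    print('turn',w.round(4).tolist(),'shift',d.round(1).tolist(),'rows>=',max(np.linalg.norm(d)/41.7,np.degrees(np.linalg.norm(w))/7.16).round(1))
def down(yaw): return R.from_euler('xyz',[-90,0,yaw],degrees=True).as_matrix()
E
python3 - <<'E'
from h import *
inc([540,230,350],down(8))
E
```

```text
turn [0.0007, 1.0984, -0.0012] shift [-181.0, 54.4, -435.2] rows>= 11.4
```

>>> carry_out --increments '[[[0,1.098,0],[-181,54,-435],0],[[0,1.098,0],[-181,54,-435],0],[[0,1.098,0],[-181,54,-435],0],[[0,1.098,0],[-181,54,-435],0],[[0,1.098,0],[-181,54,-435],0],[[0,1.098,0],[-181,54,-435],0],[[0,1.098,0],[-181,54,-435],0],[[0,1.098,0],[-181,54,-435],0],[[0,1.098,0],[-181,54,-435],0],[[0,1.098,0],[-181,54,-435],0]]'

```text
time_s: 0.98
ee_pos: [498.3, 266.6, 357.0]
ee_rot: [-90.0, 0.0, 7.8]
force: [-0.4, 0.2, 0.2]
gripper_width: 90.9
```

```bash
python3 - <<'E'
from h import *
c=grab("wrist"); print(c['s']['ee_pos'],c['s']['ee_rot'],c['s']['qvel'].round(1) if hasattr(c['s']['qvel'],'round') else c['s']['qvel'],c['s']['time_s'])
import pickle; pickle.dump(c,open('w1.pkl','wb')); save(c,'w1')
inc([500,30,360],down(8))
E
```

```text
[498.27291162 266.58045217 356.95324186] [-8.99922443e+01  1.48333515e-02  7.81596065e+00] [-47.8  16.6 -16.2   0.2  -0.8 -53.4] 0.9833
turn [0.0051, -0.004, 0.0032] shift [-34.3, -3.0, -229.9] rows>= 5.6
```

View pics/w1.png

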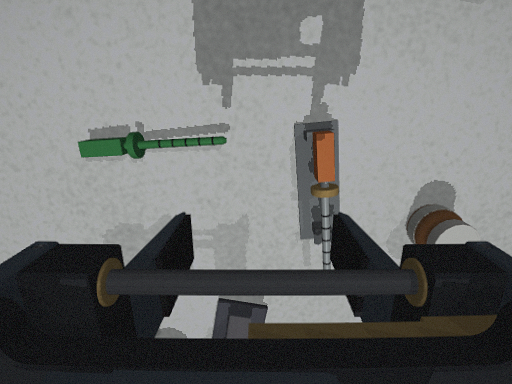

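>>> carry_out --increments '[[[0,0,0],[10,10,-175],0],[[0,0,0],[10,10,-175],0],[[0,0,0],[10,10,-175],0],[[0,0,0],[10,10,-175],0],[[0,0,0],[10,10,-175],0],[[0,0,0],[10,10,-175],0],[[0,0,0],[10,10,-175],0],[[0,0,0],[10,10,-175],0]]'

```text
time_s: 1.7
ee_pos: [531.2, 97.6, 347.3]
ee_rot: [-90.0, -0.0, 8.1]
force: [-0.2, -0.2, -0.4]
gripper_width: 91.1
```

```bash
python3 - <<'E'
from h import *
c=grab("wrist"); print(c['s']['ee_pos'],c['s']['ee_rot'],np.round(c['s']['qvel'],1),c['s']['time_s'])
import pickle; pickle.dump(c,open('w2.pkl','wb')); save(c,'w2')
inc([490,-110,340],down(8))
c1=pickle.load(open('w1.pkl','rb'))
for k in(c1,c):
    P=cloud(k);hsv=cv2.cvtColor(k['im'],cv2.COLOR_BGR2HSV)
    m=cv2.inRange(hsv,(3,140,60),(14,255,255));n,l,st,ce=cv2.connectedComponentsWithStats(m)
    for i in range(1,n):
        if st[i,4]>60:
            p=P[l==i]; print(ce[i],st[i],np.median(p,0).round(1),p.min(0).round(),p.max(0).round()); print(cv2.minAreaRect(np.argwhere(l==i)[:,::-1].astype(np.float32)))
E
```

```text
[531.23175886  97.62407311 347.32384496] [-8.99524043e+01 -7.84492720e-04  8.07772252e+00] [ 0.9 -0.  -0.  -0.2 -0.  -0.2] 1.7
turn [-0.0007, 0.0021, 0.0] shift [-70.2, 7.2, -200.0] rows>= 5.1
[323.65737052 155.59960159] [ 313  131   22   51 1004] [555.5 308.1  52.6] [487. 281.  30.] [571. 350. 339.]
((323.4652099609375, 155.92047119140625), (50.102962493896484, 20.537704467773438), 88.15238952636719)
[423.44827586 232.74712644] [417 221  16  23  87] [693.9 233.2  36.4] [690. 217.  30.] [699. 247.  41.]
((423.4758605957031, 231.99061584472656), (10.821609497070312, 24.491010665893555), 21.250505447387695)
[449.90909091  69.12121212] [443  60  17  19  66] [694.2 240.   36.1] [691. 231.  31.] [700. 248.  41.]
((449.5029602050781, 68.43914794921875), (9.260490417480469, 23.042278289794922), 29.357755661010742)
[449.31277533  97.47577093] [439  79  32  33 227] [700.9 212.3  35.3] [519. 181.  26.] [728. 230. 329.]
((450.2348937988281, 98.33556365966797), (41.780826568603516, 19.006179809570312), 55.00798034667969)
```

View pics/w2.png

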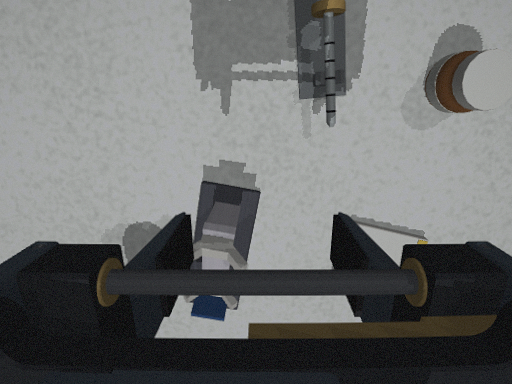

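>>> carry_out --increments '[[[0,0,0],[-60,0,-190],0],[[0,0,0],[-60,0,-190],0],[[0,0,0],[-60,0,-190],0],[[0,0,0],[-60,0,-190],0],[[0,0,0],[-60,0,-190],0],[[0,0,0],[-60,0,-190],0],[[0,0,0],[-60,0,-190],0],[[0,0,0],[-60,0,-190],0]]'

```text
time_s: 2.42
ee_pos: [498.8, -98.8, 347.3]
ee_rot: [-90.0, -0.0, 8.1]
force: [-0.0, 0.7, -0.0]
gripper_width: 91.5
```

```bash
python3 - <<'E'
from h import *
c=grab("wrist"); print(c['s']['ee_pos'],c['s']['ee_rot'],np.round(c['s']['qvel'],1),c['s']['time_s'])
import pickle; pickle.dump(c,open('w3.pkl','wb')); save(c,'w3')
inc([510,-390,340],down(8))
E
```

```text
[498.81163453 -98.82112672 347.30545061] [-8.99513913e+01 -1.58786321e-02  8.08804067e+00] [ 1.1  0.  -0.  -0.2  0.  -0.2] 2.4167
turn [-0.0006, 0.0025, 0.0003] shift [-30.3, 7.1, -290.1] rows>= 7.0
```

View pics/w3.png

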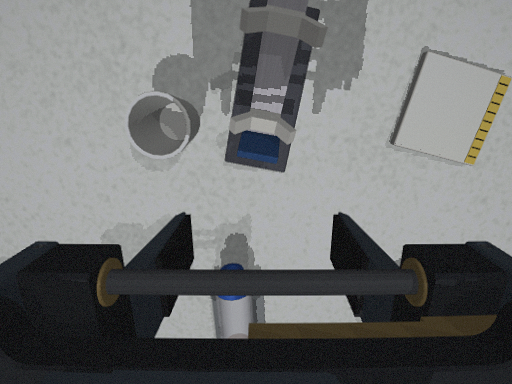

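>>> carry_out --increments '[[[0,0,0],[-30,0,-280],0],[[0,0,0],[-30,0,-280],0],[[0,0,0],[-30,0,-280],0],[[0,0,0],[-30,0,-280],0],[[0,0,0],[-30,0,-280],0],[[0,0,0],[-30,0,-280],0],[[0,0,0],[-30,0,-280],0],[[0,0,0],[-30,0,-280],0],[[0,0,0],[-30,0,-280],0],[[0,0,0],[-30,0,-280],0]]'

```text
time_s: 3.3
ee_pos: [508.7, -379.8, 346.8]
ee_rot: [-89.9, 0.0, 8.1]
force: [-0.7, 1.1, 0.4]
gripper_width: 91.5
```

```bash
python3 - <<'E'
from h import *
c=grab("wrist"); print(c['s']['ee_pos'],c['s']['ee_rot'],np.round(c['s']['qvel'],1),c['s']['time_s'])
import pickle; pickle.dump(c,open('w4.pkl','wb')); save(c,'w4')
w3=pickle.load(open('w3.pkl','rb'));cs=pickle.load(open('c0.pkl','rb'))
def comps(k,lo,hi,mn=60,rows=384):
    P=cloud(k);m=cv2.inRange(cv2.cvtColor(k['im'],cv2.COLOR_BGR2HSV),lo,hi);m[rows:]=0
    n,l,st,ce=cv2.connectedComponentsWithStats(m)
    for i in range(1,n):
        if st[i,4]>mn:
            p=P[l==i]; p=p[p[:,2]<150]; print(ce[i].round(1),st[i].tolist(),np.median(p,0).round(1),np.percentile(p,2,0).round(),np.percentile(p,98,0).round()); print('  ',cv2.minAreaRect(np.argwhere(l==i)[:,::-1].astype(np.float32)))
print('w4 blue');comps(c,(105,120,40),(125,255,255))
print('w3 blue');comps(w3,(105,120,40),(125,255,255),rows=240)
print('w3 yellow');comps(w3,(18,130,60),(32,255,255),rows=240)
E
```

```text
[ 508.70275044 -379.7935613   346.83394706] [-8.99005782e+01  2.90063857e-02  8.12936129e+00] [ 0.6 -0.8  0.8 -0.2 -0.2 -0.2] 3.3
w4 blue
[256.6  11.2] [234, 0, 47, 26, 754] [ 481.4 -222.8   52.7] [ 464. -231.   44.] [ 501. -211.   60.]
   ((256.4000244140625, 11.300000190734863), (24.426368713378906, 46.488197326660156), 86.26860046386719)
[262.5 157.2] [241, 151, 43, 11, 317] [ 504.8 -345.3   57.7] [ 484. -351.   46.] [ 524. -340.   61.]
   ((262.0801696777344, 156.36715698242188), (9.735335350036621, 42.083309173583984), 88.63607025146484)
w3 blue
[258.4 146.6] [237, 131, 43, 33, 1052] [489.6 -56.8  45. ] [471. -68.  26.] [509. -46.  55.]
   ((258.7151184082031, 146.3528289794922), (40.60490798950195, 26.96755599975586), 10.619654655456543)
w3 yellow
[487.5 119.3] [465, 76, 46, 88, 827] [733.3   5.1  14.3] [725. -43.  13.] [742.  49.  16.]
   ((487.35455322265625, 119.72030639648438), (9.970770835876465, 94.56940460205078), 23.428691864013672)
```

View pics/w4.png

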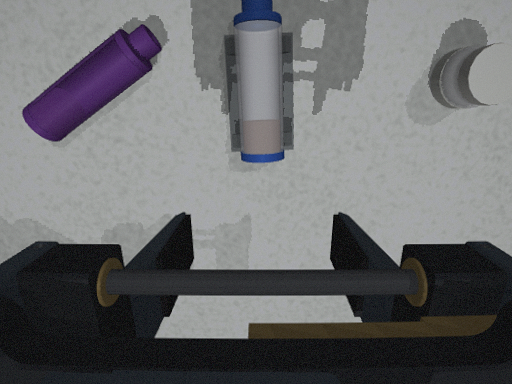

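```bash
cat > m.py <<'E'
from h import *
import pickle
from scipy.optimize import least_squares
L=lambda n:pickle.load(open(n+'.pkl','rb'))
w1,w2,w3,w4=map(L,('w1','w2','w3','w4'));cs=L('c0')
def cyl(p,r,x0,y0,z0,yaw):
    def f(q):
        u=np.array([np.cos(q[2])*np.cos(q[4]),np.sin(q[2])*np.cos(q[4]),np.sin(q[4])]);o=np.array([q[0],y0,q[1]])
        v=p-o;v=v-np.outer(v@u,u);return np.linalg.norm(v,axis=1)-r
    s=least_squares(f,[x0,z0,yaw,0,0],loss='soft_l1',f_scale=1.);return s.x,np.std(f(s.x))
def region(k,x,y,z,rows=240):
    P=cloud(k)[:rows].reshape(-1,3);i=(P[:,0]>x[0])&(P[:,0]<x[1])&(P[:,1]>y[0])&(P[:,1]<y[1])&(P[:,2]>z[0])&(P[:,2]<z[1])
    return P[i],k['im'][:rows].reshape(-1,3)[i]
E
python3 - <<'E'
from m import *
# tube
for n,k,rows in(('w4',w4,240),('top',cs['top'],384),('scene',cs['scene'],384)):
    p,_=region(k,(450,545),(-342,-238),(40,70),rows)
    q,e=cyl(p,22,492,-285,36,np.radians(100));print(n,len(p),'x,z at y=-285:',q[:2].round(1),'yaw',np.degrees(q[2]).round(2),'slope',np.degrees(q[4]).round(2),'res',e.round(2))
    u=np.array([np.cos(q[2]),np.sin(q[2]),0]);o=np.array([q[0],-285,q[1]])
    p,c=region(k,(450,545),(-380,-180),(25,70),rows);a=(p-o)@u
    print('  axial pct',np.percentile(a,[0.5,1,5,95,99,99.5]).round(1))
    hsv=cv2.cvtColor(c[None],cv2.COLOR_BGR2HSV)[0];b=(hsv[:,0]>105)&(hsv[:,0]<125)&(hsv[:,1]>120)
    h=np.histogram(a[b],np.arange(-80,100,5));print('  blue',dict(zip(h[1][:-1].astype(int).tolist(),h[0].tolist())))
# two-view check: foot/neck ring blue centroid tri between top and w4
print(tri(w4,[[262.5,157.2]],cs['top'],[[351.7,189.8]]).round(1))
# rod
for n,k,rows in(('w1',w1,270),('w2',w2,240),('top',cs['top'],384),('scene',cs['scene'],384)):
    p,c=region(k,(530,600),(140,350),(20,75),rows)
    hsv=cv2.cvtColor(c[None],cv2.COLOR_BGR2HSV)[0];o=(hsv[:,0]<15)&(hsv[:,1]>150)
    if o.sum()>10 and n!='w2':
        g=p[o&(p[:,2]>46)];m=g.mean(0);print(n,'grip top',m.round(1),'medz',np.median(g[:,2]).round(1),'y',np.percentile(g[:,1],[2,98]).round(1))
    s=p[(p[:,2]>36)&(p[:,1]<p[:,1].max())&(p[:,1]>155)&(p[:,1]<255)]
    if len(s)>20:
        f=np.polyfit(s[:,1],s[:,0],1);print(n,'shaft x=',f.round(3),'dirdeg',np.degrees(np.arctan2(-1,-f[0])).round(1),'x@200',np.polyval(f,200).round(1),'z',np.percentile(s[:,2],[50,90]).round(1),'ymin',s[:,1].min().round(1),len(s))
E
```

```text
w4 5504 x,z at y=-285: [492.9  37.7] yaw 100.34 slope -0.04 res 0.6
  axial pct [-65.1 -64.2 -57.2  62.9  72.5  73.6]
  blue {-80: 0, -75: 0, -70: 3, -65: 213, -60: 100, -55: 0, -50: 0, -45: 0, -40: 0, -35: 0, -30: 0, -25: 0, -20: 0, -15: 0, -10: 0, -5: 0, 0: 0, 5: 0, 10: 0, 15: 0, 20: 0, 25: 0, 30: 0, 35: 0, 40: 0, 45: 0, 50: 0, 55: 222, 60: 226, 65: 130, 70: 167, 75: 5, 80: 0, 85: 0, 90: 0}
top 474 x,z at y=-285: [492.9  34.7] yaw 100.22 slope -0.2 res 1.71
  axial pct [-66.5 -66.  -60.   74.1  82.8  83.2]
  blue {-80: 0, -75: 0, -70: 7, -65: 18, -60: 0, -55: 0, -50: 0, -45: 0, -40: 0, -35: 0, -30: 0, -25: 0, -20: 0, -15: 0, -10: 0, -5: 0, 0: 0, 5: 0, 10: 0, 15: 0, 20: 0, 25: 0, 30: 0, 35: 0, 40: 0, 45: 0, 50: 1, 55: 22, 60: 27, 65: 17, 70: 13, 75: 15, 80: 9, 85: 0, 90: 0}
scene 292 x,z at y=-285: [494.1  35. ] yaw 100.23 slope -0.22 res 1.83
  axial pct [-66.2 -65.1 -58.5  79.8  83.8  84. ]
  blue {-80: 0, -75: 0, -70: 0, -65: 4, -60: 1, -55: 0, -50: 0, -45: 0, -40: 0, -35: 0, -30: 0, -25: 0, -20: 0, -15: 0, -10: 0, -5: 0, 0: 0, 5: 0, 10: 0, 15: 0, 20: 0, 25: 0, 30: 0, 35: 0, 40: 0, 45: 0, 50: 0, 55: 4, 60: 27, 65: 16, 70: 10, 75: 11, 80: 13, 85: 0, 90: 0}
[[ 503.4 -345.3   59.9    2.1]]
w1 grip top [556.6 307.4  52.6] medz 52.8 y [283.8 330.2]
w1 shaft x= [-2.22000e-01  6.24933e+02] dirdeg -77.5 x@200 580.5 z [45.2 46.5] ymin 174.8 625
w2 shaft x= [-2.33000e-01  6.28319e+02] dirdeg -76.9 x@200 581.7 z [45.1 46.6] ymin 169.2 1208
top grip top [557.1 303.2  49.3] medz 49.3 y [280.9 324.8]
top shaft x= [-2.25000e-01  6.26896e+02] dirdeg -77.3 x@200 581.8 z [40.9 44. ] ymin 168.3 112
scene grip top [562.5 304.9  49.6] medz 49.6 y [284.8 326.2]
scene shaft x= [-2.23000e-01  6.29264e+02] dirdeg -77.4 x@200 584.7 z [42.4 45.1] ymin 168.8 149
```

```bash
cat > cr.py <<'E'
from m import *
for n,k,rows in(('w3',w3,240),('top',cs['top'],384),('scene',cs['scene'],384)):
    p,c=region(k,(440,540),(-80,95),(8,140),rows)
    br=c.max(1); hsv=cv2.cvtColor(c[None],cv2.COLOR_BGR2HSV)[0]
    blue=(hsv[:,0]>105)&(hsv[:,0]<125)&(hsv[:,1]>120)
    print(n,len(p),'blue',p[blue].mean(0).round(1),np.percentile(p[blue],[3,97],0).round(0).tolist())
    # y-slices
    for y in range(-75,95,10):
        i=(abs(p[:,1]-y)<3)&~blue&(hsv[:,1]<60)
        if i.sum()>5:
            q=p[i]; print(y,i.sum(),'x',q[:,0].min().round(),q[:,0].max().round(),'z med',np.median(q[:,2]).round(1),'p95',np.percentile(q[:,2],95).round(1),'mid(|x|):',[ (int(x),int(np.median(q[abs(q[:,0]-x)<3,2]))) for x in range(455,530,6) if (abs(q[:,0]-x)<3).sum()>2])
E
python3 cr.py; cat >/dev/null
```

```text
w3 11252 blue [489.7 -56.9  43.7] [[471.0, -68.0, 27.0], [508.0, -46.0, 55.0]]
-75 133 x 454.0 523.0 z med 9.8 p95 11.0 mid(|x|): [(455, 9), (461, 9), (467, 9), (473, 10), (479, 9), (485, 9), (515, 9), (521, 9)]
-65 115 x 455.0 524.0 z med 9.9 p95 10.9 mid(|x|): [(455, 9), (461, 10), (467, 10), (515, 10), (521, 9)]
-55 112 x 455.0 525.0 z med 10.0 p95 11.0 mid(|x|): [(455, 9), (461, 10), (467, 9), (515, 9), (521, 10)]
-45 188 x 460.0 522.0 z med 53.1 p95 57.8 mid(|x|): [(461, 54), (467, 55), (473, 49), (479, 25), (485, 25), (491, 25), (497, 25), (503, 26), (509, 51), (515, 56), (521, 54)]
-35 441 x 456.0 525.0 z med 52.1 p95 61.2 mid(|x|): [(461, 58), (467, 59), (473, 54), (479, 48), (485, 47), (491, 47), (497, 48), (503, 49), (509, 54), (515, 58), (521, 56), (527, 9)]
-25 422 x 456.0 526.0 z med 40.3 p95 48.7 mid(|x|): [(455, 9), (461, 9), (467, 10), (473, 10), (479, 45), (485, 44), (491, 44), (497, 43), (503, 43), (509, 10), (515, 9), (521, 9), (527, 9)]
-15 390 x 457.0 526.0 z med 40.0 p95 43.6 mid(|x|): [(455, 9), (461, 9), (467, 9), (473, 9), (479, 41), (485, 42), (491, 41), (49
[... 3812 characters left out ...]
|): [(491, 43), (503, 42), (509, 40)]
5 21 x 470.0 517.0 z med 43.0 p95 51.5 mid(|x|): [(491, 8), (497, 29), (509, 47)]
15 17 x 463.0 509.0 z med 9.6 p95 57.1 mid(|x|): [(503, 50), (509, 53)]
25 10 x 480.0 528.0 z med 59.9 p95 65.3 mid(|x|): [(503, 62), (509, 60)]
35 27 x 472.0 531.0 z med 87.2 p95 99.8 mid(|x|): [(473, 99), (479, 91), (503, 67), (509, 65), (527, 95)]
45 53 x 466.0 532.0 z med 92.2 p95 100.3 mid(|x|): [(473, 98), (479, 96), (503, 92), (509, 78), (515, 51), (521, 97)]
55 57 x 467.0 530.0 z med 62.0 p95 84.5 mid(|x|): [(485, 82), (491, 83), (497, 82), (509, 58), (515, 48)]
65 32 x 473.0 526.0 z med 73.1 p95 84.5 mid(|x|): [(485, 78), (491, 69), (497, 49), (503, 78), (509, 79)]
```

```bash
python3 - <<'E'
from m import *
yw=np.radians(87.3);h=np.array([np.cos(yw),np.sin(yw),0]);c,s=np.cos(np.pi/6),.5
X=c*h+[0,0,s];Y=np.array([-np.sin(yw),np.cos(yw),0]);Z=np.cross(X,Y);P0=np.array([492.1,-5,85])
print('Z',Z.round(3),'Y',Y.round(3))
for n,k,rows,b in(('w3',w3,240,1.7),('w2',w2,240,1.7),('top',cs['top'],384,0),('scene',cs['scene'],384,0)):
    p,col=region(k,(440,540),(-80,110),(12,140),rows);hsv=cv2.cvtColor(col[None],cv2.COLOR_BGR2HSV)[0]
    if len(p)<30: continue
    q=(p-[0,0,b]-P0)@np.c_[X,Y,Z]
    bl=(hsv[:,0]>105)&(hsv[:,0]<125)&(hsv[:,1]>120)
    if bl.sum()>20: print(n,'blue X pct',np.percentile(q[bl,0],[2,10,25,50,75,90,98]).round(1),'Y',np.percentile(q[bl,1],[2,50,98]).round(1),'Z',np.percentile(q[bl,2],[2,98]).round(1))
    bar=(abs(q[:,0])<25)&(abs(q[:,1])<13)&(q[:,2]<-20)&(q[:,2]>-45)
    if bar.sum()>20:
        f=np.polyfit(q[bar,0],q[bar,2],1);print(n,'bar Z at 0',f.round(3),'Z med',np.median(q[bar,2]).round(1))
    b2=(abs(q[:,0])<25)&(q[:,2]<-25)&(q[:,2]>-42);print('  bar Y range',np.percentile(q[b2,1],[2,98]).round(1))
    for lo,hi,nm in((-60,-28,'low'),(28,62,'up')):
        t=(q[:,0]>lo)&(q[:,0]<hi)&~bl&(q[:,2]>-16)&(q[:,2]<5)
        if t.sum()>15: print('  ',nm,'X',np.percentile(q[t,0],[2,50,98]).round(1),'Y',np.percentile(q[t,1],[1,99]).round(1),'Zmax',np.percentile(q[t,2],[95,99]).round(1))
    # V valley
        t=(q[:,0]>lo)&(q[:,0]<hi)&~bl&(q[:,2]>-30)
        for sg in(-1,1):
            u=t&(sg*q[:,1]>13)&(sg*q[:,1]<21)
            if u.sum()>15: print('    side',sg,'Z at |Y|17',np.median(q[u,2]-(sg*q[u,1]-17)).round(1))
p,col=region(w3,(350,470),(-130,60),(15,120));
t=p[p[:,2]>60];print('beaker rim',np.percentile(t,[2,98],0).round())
E
```

```text
Z [-0.024 -0.499  0.866] Y [-0.999  0.047  0.   ]
w3 blue X pct [-71.8 -69.2 -66.4 -65.9 -65.6 -65.3 -64.9] Y [-18.9   0.1  18.6] Z [-32.1   2.4]
w3 bar Z at 0 [ 5.0000e-03 -3.3657e+01] Z med -33.7
  bar Y range [-14.7  14.3]
   low X [-52.4 -43.7 -38.1] Y [-30.7  30.7] Zmax [-5.6 -5. ]
    side -1 Z at |Y|17 -14.3
    side 1 Z at |Y|17 -13.9
   up X [38.  45.6 51.8] Y [-30.8  30.7] Zmax [-5.5 -4.7]
    side -1 Z at |Y|17 -14.3
    side 1 Z at |Y|17 -13.6Traceback (most recent call last):
  File "<stdin>", line 14, in <module>
    return _quantile_unchecked(
        a, q, axis, out, overwrite_input, method, keepdims, weights)
    return _ureduce(a,
                    func=_quantile_ureduce_func,
    ...<5 lines>...
                    overwrite_input=overwrite_input,
                    method=method)
    r = func(a, **kwargs)
    result = _quantile(arr,
                       quantiles=q,
    ...<2 lines>...
                       out=out,
                       weights=wgt)
    slices_having_nans = np.isnan(arr[-1, ...])
                                  ~~~^^^^^^^^^
IndexError: index -1 is out of bounds for axis 0 with size 0
```

```bash
python3 - <<'E'
from h import *
import pickle; w3=pickle.load(open('w3.pkl','rb'))
print('beaker rim ctr',onplane(w3,[[160,125]],70).round(1), 'edge', onplane(w3,[[190,125],[130,125]],70).round(1))
inc([493,-285.5,280],down(10.3)); inc([493,-285.5,210],down(10.3))
E
```

```text
beaker rim ctr [[400.1 -46.2  70. ]] edge [[426.7 -42.6  70. ]
 [373.4 -49.8  70. ]]
turn [-0.0014, -0.0374, -0.0004] shift [-2.1, 67.2, 95.2] rows>= 2.8
turn [-0.0014, -0.0374, -0.0004] shift [-2.1, 137.2, 95.1] rows>= 4.0
```

>>> carry_out --increments '[[[0,-0.037,0],[-2,60,95],0],[[0,-0.037,0],[-2,60,95],0],[[0,-0.037,0],[-2,60,95],0],[[0,-0.037,0],[-2,60,95],0],[[0,-0.037,0],[-2,90,95],0],[[0,-0.037,0],[-2,120,95],0],[[0,-0.037,0],[-2,137,95],0],[[0,-0.037,0],[-2,137,95],0],[[0,-0.037,0],[-2,137,95],0]]'

```text
time_s: 4.1
ee_pos: [493.1, -286.8, 210.4]
ee_rot: [-90.0, 0.0, 10.2]
force: [-0.7, 0.4, 0.5]
gripper_width: 91.4
```

>>> carry_out --increments '[[[0,0,0],[0,0,0],1],[[0,0,0],[0,0,0],1],[[0,0,0],[0,0,0],1],[[0,0,0],[0,0,0],1],[[0,0,0],[0,0,0],1],[[0,0,0],[0,0,0],1],[[0,0,0],[0,0,0],1],[[0,0,0],[0,0,0],1]]' --force 25

```text
time_s: 4.77
ee_pos: [493.3, -287.8, 210.6]
ee_rot: [-90.0, -0.1, 10.1]
force: [2.6, 1.5, 0.4]
gripper_width: 43.9
```

```bash
cat >> h.py <<'E'
yw=np.radians(87.3);_h=np.array([np.cos(yw),np.sin(yw),0])
X=np.cos(np.pi/6)*_h+[0,0,.5];Y=np.array([-np.sin(yw),np.cos(yw),0]);Z=np.cross(X,Y);P0=np.array([492.0,-5.6,85])
RB=np.c_[-Y,-Z,X]
E
python3 - <<'E'
from h import *
print(env.state()['ee_pos'],env.state()['force'])
g=lambda x,z:P0+(x-2)*X+(z+172+2.4)*Z
print(g(8,60)); inc(g(8,60),RB); inc(g(8,20),RB)
E
```

```text
[ 493.25278285 -287.83193402  210.62469894] [2.60060721 1.47916311 0.36730655]
[ 486.72389627 -117.4795093   290.99635465]
turn [0.5218, 0.2191, -0.0562] shift [23.7, -80.4, 168.8] rows>= 4.6
turn [0.5218, 0.2191, -0.0562] shift [28.0, -45.8, 188.3] rows>= 4.7
```

>>> carry_out --increments '[[[0,0,0],[0,-40,0],1],[[0,0,0],[0,-80,0],1],[[0.52,0.219,-0.056],[23,-90,60],1],[[0.52,0.219,-0.056],[23,-90,100],1],[[0.52,0.219,-0.056],[23.5,-85,140],1],[[0.522,0.219,-0.056],[23.7,-80.4,168.8],1],[[0.522,0.219,-0.056],[23.7,-80.4,168.8],1],[[0.522,0.219,-0.056],[23.7,-80.4,168.8],1],[[0.522,0.219,-0.056],[23.7,-80.4,168.8],1],[[0.522,0.219,-0.056],[23.7,-80.4,168.8],1]]'

```text
time_s: 5.6
ee_pos: [486.5, -118.1, 290.6]
ee_rot: [-60.1, 0.1, -2.6]
force: [0.0, -0.7, -2.0]
gripper_width: 44.1
```

```bash
python3 - <<'E'
from h import *
import pickle
s=env.state();print(s['ee_pos'],s['ee_rot'],s['qvel'],s['force'],s['gripper_width'])
cc={n:grab(n) for n in('scene','top')};pickle.dump(cc,open('c1.pkl','wb'));save(cc['scene'],'s1')
o=P0+8*X+60*Z
for n,c in cc.items():
    p=cloud(c).reshape(-1,3);q=(p-o)@np.c_[X,Y,Z];hsv=cv2.cvtColor(c['im'],cv2.COLOR_BGR2HSV).reshape(-1,3)
    b=(hsv[:,0]>105)&(hsv[:,0]<125)&(hsv[:,1]>120)&(abs(q[:,1])<35)&(abs(q[:,2])<40)
    for lo,hi in((-80,-45),(45,100)):
        t=b&(q[:,0]>lo)&(q[:,0]<hi)
        if t.sum()>4: print(n,t.sum(),'X',np.percentile(q[t,0],[2,98]).round(1),'Y',q[t,1].mean().round(1),np.percentile(q[t,1],[3,97]).round(1),'Z',np.percentile(q[t,2],[3,97]).round(1))
g=lambda x,z:P0+(x-2)*X+(z+172+2.4)*Z
inc(g(8,20),RB);inc(g(8,0),RB)
E
```

```text
[ 486.53611709 -118.09045128  290.56128636] [-60.10861253   0.11499887  -2.648654  ] [-0.4774872  -0.08290082 -0.50564369  0.38636205  0.29877505 -0.09797643] [ 0.04835128 -0.71216149 -2.00773206] 44.0908238450128
scene 146 X [58.8 83.5] Y -8.4 [-20.7   7.3] Z [-11.3  18.3]
top 161 X [57.3 82.7] Y 1.1 [-16.1  17.1] Z [-8.  21.1]
turn [0.0012, -0.0006, -0.0017] shift [0.1, 40.2, 0.8] rows>= 1.0
turn [0.0012, -0.0006, -0.0017] shift [0.2, 60.2, 0.8] rows>= 1.4
```

>>> carry_out --increments '[[[0,0,0],[0,30,1],1],[[0,0,0],[0,50,1],1],[[0,0,0],[0,55,1],1],[[0,0,0],[0,57,1],1],[[0,0,0],[0,57,1],1],[[0,0,0],[0,57,1],1]]'

```text
time_s: 6.2
ee_pos: [488.1, -88.7, 242.6]
ee_rot: [-60.0, 0.0, -2.7]
force: [0.1, -0.4, -2.2]
gripper_width: 43.9
```

>>> carry_out --increments '[[[0,0,0],[0,1,0],1],[[0,0,0],[0,2,0],1],[[0,0,0],[0,2,0],1]]'

```text
time_s: 6.45
ee_pos: [488.1, -88.0, 241.7]
ee_rot: [-60.0, -0.0, -2.7]
force: [-1.9, -5.2, 5.9]
gripper_width: 44.1
```

>>> carry_out --increments '[[[0,0,0],[0,0,-2],1],[[0,0,0],[0,0,-4],1],[[0,0,0],[0,0,-6],1],[[0,0,0],[0,0,-7],1],[[0,0,0],[0,0,-7],1]]'

```text
time_s: 6.87
ee_pos: [488.1, -93.3, 238.6]
ee_rot: [-59.9, -0.0, -2.7]
force: [-0.0, 0.2, 6.9]
gripper_width: 44.1
```

>>> carry_out --increments '[[[0,0,0],[0,0,-1],1],[[0,0,0],[0,0,-2],1],[[0,0,0],[0,0,-2],1]]'

```text
time_s: 7.12
ee_pos: [488.0, -95.0, 237.6]
ee_rot: [-59.9, -0.1, -2.7]
force: [-0.0, 0.5, 7.6]
gripper_width: 43.9
```

>>> carry_out --increments '[[[0,0,0],[0,0,-1],1],[[0,0,0],[0,0,-2],1],[[0,0,0],[0,0,-2],1]]'

```text
time_s: 7.37
ee_pos: [487.9, -96.4, 236.8]
ee_rot: [-59.8, -0.0, -2.7]
force: [-0.5, 1.8, 7.7]
gripper_width: 43.9
```

>>> carry_out --increments '[[[0,0,0],[0,0,-1],1],[[0,0,0],[0,0,-2],1],[[0,0,0],[0,0,-2],1]]'

```text
time_s: 7.62
ee_pos: [488.0, -97.1, 236.4]
ee_rot: [-59.5, -0.0, -2.8]
force: [1.6, 6.8, 11.3]
gripper_width: 43.8
```

>>> carry_out --increments '[[[0,0,0],[0,0,0.5],1],[[0,0,0],[0,0,0.5],0.35],[[0,0,0],[0,0,0.5],0.3],[[0,0,0],[0,0,0.5],0.3],[[0,0,0],[0,0,0.5],0.3],[[0,0,0],[0,-20,0.5],0.3],[[0,0,0],[0,-55,0.5],0.3],[[0,0,0],[0,-95,0.5],0.3],[[0,0,0],[0,-120,0.5],0.3],[[0,0,0],[0,-120,0.5],0.3]]'

```text
time_s: 8.45
ee_pos: [485.6, -160.3, 342.1]
ee_rot: [-60.2, -0.4, -2.8]
force: [0.6, 0.7, -0.2]
gripper_width: 63.9
```

```bash
cat > seat.py <<'E'
from m import *
def seat(k,n,rows=384):
    p=cloud(k)[:rows].reshape(-1,3);q=(p-P0)@np.c_[X,Y,Z];col=k['im'][:rows].reshape(-1,3)
    hsv=cv2.cvtColor(col[None],cv2.COLOR_BGR2HSV)[0];b=(hsv[:,0]>105)&(hsv[:,0]<125)&(hsv[:,1]>110)
    t=(abs(q[:,0])<50)&(abs(q[:,1])<30)&(q[:,2]>8)&(q[:,2]<30)
    if t.sum()>50:
        def f(v): return np.hypot(q[t,1]-v[0]-v[2]*q[t,0],q[t,2]-v[1]-v[3]*q[t,0])-22
        r=least_squares(f,[0,0,0,0],loss='soft_l1');print(n,t.sum(),'axis Y,Z at 0',r.x[:2].round(1),'slopes deg',np.degrees(r.x[2:]).round(2),'res',np.std(f(r.x)).round(2))
    t=b&(q[:,0]>50)&(q[:,0]<100)&(abs(q[:,1])<30)&(q[:,2]>-20)&(q[:,2]<35)
    if t.sum()>10: print('  neck X',np.percentile(q[t,0],[1,50,95,99]).round(1),'Y',np.percentile(q[t,1],[2,98]).round(1),'zmax',np.percentile(q[t,2],98).round(1))
    t=b&(q[:,0]>-70)&(q[:,0]<-45)&(abs(q[:,1])<30)&(q[:,2]>5)
    if t.sum()>5: print('  foot X',np.percentile(q[t,0],[2,50,98]).round(1))
E
python3 - <<'E'
from seat import *
s=env.state();print(s['ee_pos'],s['ee_rot'],s['force'],s['gripper_width'],s['time_s'])
cc={n:grab(n) for n in('scene','top','wrist')};pickle.dump(cc,open('c2.pkl','wb'))
for n,k in cc.items(): seat(k,n)
im=np.hstack([cv2.resize(cc['scene']['im'][150:260,190:337],(400,300)),cv2.resize(cc['top']['im'][150:240,170:290],(400,300))]);im2=np.hstack([cv2.resize(cc['wrist']['im'],(400,300)),np.zeros((300,400,3),np.uint8)])
cv2.imwrite('pics/d.png',np.vstack([im,im2]))
E
```

```text
[ 485.61453422 -160.258313    342.14712285] [-60.20285015  -0.37382317  -2.81901894] [ 0.57411096  0.70518425 -0.1919612 ] 63.90922310565446 8.45
scene 240 axis Y,Z at 0 [-0.7  1.6] slopes deg [0.06 0.12] res 1.09
  neck X [57.6 68.4 83.  84.2] Y [-21.4   7.5] zmax 22.4
top 436 axis Y,Z at 0 [-0.7  1.3] slopes deg [-0.06  0.1 ] res 1.31
  neck X [55.6 66.8 83.  83.9] Y [-18.4  17.7] zmax 24.6
  foot X [-67.3 -63.5 -59.9]
wrist 4432 axis Y,Z at 0 [-0.1  3.8] slopes deg [ 0.01 -0.01] res 0.56
  neck X [58.9 69.7 84.1 85. ] Y [-18.1  18.3] zmax 26.1
  foot X [-64.3 -60.3 -56.3]
```

View pics/d.png

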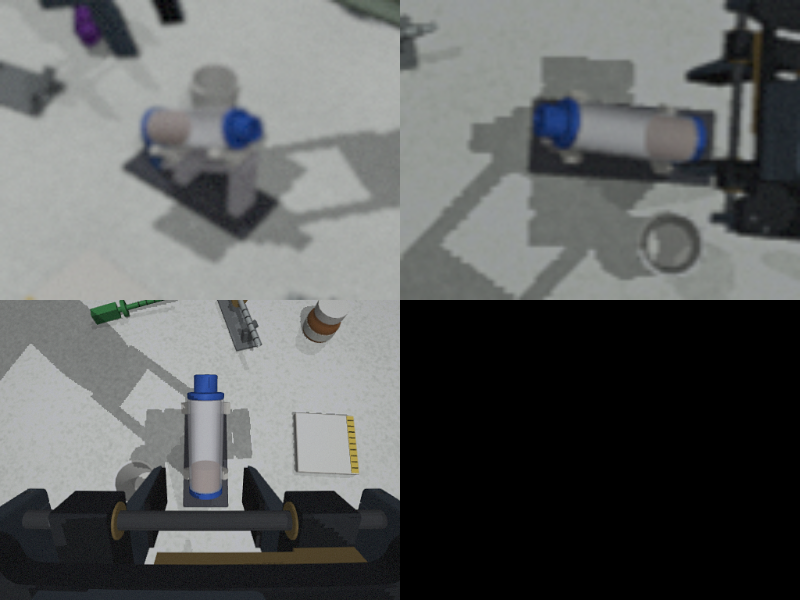

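```bash
python3 - <<'E'
from h import *
inc([540,20,420],down(12.7));inc([575,200,360],down(12.7))
E
```

```text
turn [-0.5219, -0.2633, 0.0664] shift [47.2, 18.1, 197.6] rows>= 4.9
turn [-0.5219, -0.2633, 0.0664] shift [74.0, 160.8, 324.7] rows>= 8.9
```

>>> carry_out --increments '[[[-0.522,-0.263,0.066],[47,18,197],0.3],[[-0.522,-0.263,0.066],[47,18,197],0.3],[[-0.522,-0.263,0.066],[47,18,197],0.3],[[-0.522,-0.263,0.066],[47,18,197],0.3],[[-0.522,-0.263,0.066],[47,18,197],0.3],[[-0.522,-0.263,0.066],[74,161,325],0],[[-0.522,-0.263,0.066],[74,161,325],0],[[-0.522,-0.263,0.066],[74,161,325],0],[[-0.522,-0.263,0.066],[74,161,325],0],[[-0.522,-0.263,0.066],[74,161,325],0]]'

```text
time_s: 9.43
ee_pos: [574.4, 204.3, 356.9]
ee_rot: [-90.0, 0.2, 12.9]
force: [0.2, -0.1, 0.0]
gripper_width: 90.8
```

>>> carry_out --increments '[[[0,0,0],[0,0,0],0],[[0,0,0],[0,0,0],0],[[0,0,0],[0,0,0],0]]'

```text
time_s: 9.68
ee_pos: [574.8, 200.2, 359.4]
ee_rot: [-90.1, 0.1, 12.7]
force: [-0.0, -0.1, -0.4]
gripper_width: 91.8
```

```bash
cat > rod.py <<'E'
from m import *
k=grab('wrist');s=k['s'];print(s['ee_pos'],s['ee_rot'],s['qvel'],s['time_s']);save(k,'w5');pickle.dump(k,open('w5.pkl','wb'))
p,c=region(k,(520,620),(140,360),(20,75),250);hsv=cv2.cvtColor(c[None],cv2.COLOR_BGR2HSV)[0]
o=(hsv[:,0]<14)&(hsv[:,1]>150)
g=p[o&(p[:,2]>47)]
def fit(g):
    m,sz,a=cv2.minAreaRect(g[:,:2].astype(np.float32));return m,sz,a
print('grip top rect',fit(g),'medz',np.median(g[:,2]),len(g))
m=g.mean(0);sv=np.linalg.svd((g-m)[:,:2])[2][0];print('pca mean',m.round(1),'dir',np.degrees(np.arctan2(*-np.sign(sv[1])*sv[::-1])).round(1))
u=np.array([np.cos(np.radians(-77.3)),np.sin(np.radians(-77.3))]);a=(p[:,:2]-[558.7,300.8])@u;l=(p[:,:2]-[558.7,300.8])@[-u[1],u[0]]
hi=p[:,2]>47; print('orange axial',np.percentile(a[o],[1,99]).round(1),'lat',np.percentile(l[o&hi],[1,50,99]).round(1))
br=hi&~o&(a>15)&(a<60);print('collar axial',np.percentile(a[br],[3,97]).round(1) if br.sum() else None,'lat',np.percentile(l[br],[2,98]).round(1) if br.sum() else None)
sh=(p[:,2]>40)&(a>42)&(abs(l)<8);print('shaft lat fit',np.polyfit(a[sh],l[sh],1).round(3),'max a',a[sh].max().round(1),'z',np.percentile(p[sh,2],95).round(1))
E
python3 rod.py
```

```text
[574.79193332 200.22126761 359.38091569] [-90.09997793   0.09129223  12.74835271] [-1.44949712 -1.2227109  -0.54142994  0.05997092 -0.01444572  0.07570939] 9.6833
grip top rect ((557.2871704101562, 306.1855163574219), (17.279987335205078, 49.13182830810547), 13.474126815795898) medz 52.72168394731818 1022
pca mean [557.5 306.8  52.7] dir -76.1
orange axial [-29.9  18.9] lat [-8.6 -0.1  8.6]
collar axial [24.8 47.6] lat [-12.7  13.1]
shaft lat fit [0.003 0.175] max a 135.5 z 47.0
```

```bash
python3 - <<'E'
from m import *
inc([558.7,300.8,280],down(12.8));inc([558.7,300.8,213],down(12.8))
p,c=region(w1,(500,620),(260,345),(4,60),240); print('rest low heights',np.percentile(p[abs(p[:,1]-300)<10][:,2],[5,20,40]).round(1))
E
```

```text
turn [0.0016, -0.002, -0.0001] shift [6.4, 80.0, 102.4] rows>= 3.1
turn [0.0016, -0.002, -0.0001] shift [6.4, 147.0, 102.5] rows>= 4.3
rest low heights [5.1 5.8 6.6]
```

>>> carry_out --increments '[[[0,0,0],[6.4,70,102.5],0],[[0,0,0],[6.4,70,102.5],0],[[0,0,0],[6.4,80,102.5],0],[[0,0,0],[6.4,80,102.5],0],[[0,0,0],[6.4,110,102.5],0],[[0,0,0],[6.4,135,102.5],0],[[0,0,0],[6.4,147,102.5],0],[[0,0,0],[6.4,147,102.5],0],[[0,0,0],[6.4,147,102.5],0],[[0,0,0],[6.4,147,102.5],0]]'

```text
time_s: 10.57
ee_pos: [560.2, 301.1, 215.5]
ee_rot: [-90.0, -0.3, 12.6]
force: [-0.1, 0.1, 0.1]
gripper_width: 91.3
```

>>> carry_out --increments '[[[0,0,0],[0,0,0],1],[[0,0,0],[0,0,0],1],[[0,0,0],[0,0,0],1],[[0,0,0],[0,0,0],1],[[0,0,0],[0,0,0],1],[[0,0,0],[0,0,0],1],[[0,0,0],[0,0,0],1],[[0,0,0],[0,0,0],1],[[0,0,0],[0,0,0],1],[[0,0,0],[0,0,0],1]]' --force 50

```text
time_s: 11.4
ee_pos: [559.3, 301.6, 213.6]
ee_rot: [-90.1, -0.1, 12.7]
force: [-0.3, 0.6, -0.6]
gripper_width: 27.5
```

```bash
python3 - <<'E'
from h import *
s=env.state();print(s['ee_pos'],s['ee_rot'],s['force'],s['gripper_width'],s['time_s'])
E
```

```text
[559.27765452 301.58034711 213.5985521 ] [-9.00622041e+01 -8.59242410e-02  1.26989333e+01] [-0.30161784  0.6157758  -0.59110153] 27.52224214705042 11.4
```

>>> carry_out --increments '[[[0,0,0],[0,0,0],1],[[0,0,0],[0,0,0],1],[[0,0,0],[0,0,0],1],[[0,0,0],[0,0,0],1]]'

```text
time_s: 11.73
ee_pos: [559.3, 301.6, 213.6]
ee_rot: [-90.1, -0.1, 12.7]
force: [-0.0, 0.7, 0.5]
gripper_width: 18.0
```

>>> carry_out --increments '[[[0,0,0],[0,-20,0],1],[[0,0,0],[0,-60,0],1],[[0,0,0],[0,-100,0],1],[[0,0,0],[0,-100,0],1],[[0,0,0],[0,-100,0],1]]'

```text
time_s: 12.15
ee_pos: [559.6, 301.8, 316.4]
ee_rot: [-90.0, -0.4, 12.7]
force: [-0.2, -0.2, -1.5]
gripper_width: 17.3
```

```bash
python3 - <<'E'
from h import *
s=env.state();print(s['ee_pos'],s['ee_rot'],s['force'],s['gripper_width'],s['time_s'])
# rod origin assumed at grasp point. mouth at x=85; tip 136 ahead (-X), start 30mm gap
def g(x,z=2.2,y=-.4): return P0+x*X+y*Y+(z+172+1)*Z
for x in(85+30+136,85+36+100): print(g(x).round(1));inc(g(x),RB)
inc(g(85+30+136,60),RB)
E
```

```text
[559.55329467 301.84233228 316.43865794] [-89.9733768   -0.42095916  12.68935511] [-0.24146029 -0.15202173 -1.4780058 ] 17.34615055085134 12.15
[498.5 124.  362.2]
turn [0.519, 0.2643, -0.0632] shift [-98.3, -46.6, -160.1] rows>= 4.7
[497.3  98.1 347.2]
turn [0.519, 0.2643, -0.0632] shift [-105.3, -31.6, -185.1] rows>= 5.2
turn [0.519, 0.2643, -0.0632] shift [-105.6, -96.7, -187.9] rows>= 5.7
```

```bash
python3 - <<'E'
from h import *
def g(x,z=2.2,y=-.4): return P0+x*X+y*Y+(z+172+1)*Z
inc(g(275),RB)
E
```

```text
turn [0.519, 0.2643, -0.0632] shift [-92.7, -58.5, -140.0] rows>= 4.7
```

>>> carry_out --increments '[[[0.519,0.264,-0.063],[-60,-90,-60],1],[[0.519,0.264,-0.063],[-60,-90,-60],1],[[0.519,0.264,-0.063],[-80,-80,-100],1],[[0.519,0.264,-0.063],[-92.7,-58.5,-140],1],[[0.519,0.264,-0.063],[-92.7,-58.5,-140],1],[[0.519,0.264,-0.063],[-92.7,-58.5,-140],1],[[0.519,0.264,-0.063],[-92.7,-58.5,-140],1],[[0.519,0.264,-0.063],[-92.7,-58.5,-140],1],[[0.519,0.264,-0.063],[-92.7,-58.5,-140],1]]'

```text
time_s: 12.9
ee_pos: [499.7, 145.8, 371.6]
ee_rot: [-60.2, 0.3, -2.6]
force: [-0.3, 0.2, -1.2]
gripper_width: 17.9
```

```bash
cat > al.py <<'E'
from seat import *
s=env.state();print(s['ee_pos'],s['ee_rot'],s['force'],s['gripper_width'],s['time_s'])
cc={n:grab(n) for n in('scene','top','wrist')};pickle.dump(cc,open('c3.pkl','wb'))
gp=(np.array(s['ee_pos'])-P0)@np.c_[X,Y,Z];print('TCP in bed',gp.round(1))
for n,k in cc.items():
    seat(k,n)
    p=cloud(k).reshape(-1,3);q=(p-P0)@np.c_[X,Y,Z];x0=gp[0]
    t=(q[:,0]>x0-140)&(q[:,0]<x0-42)&(abs(q[:,1])<12)&(abs(q[:,2]-2)<14)
    if t.sum()>20:
        def f(v): return np.hypot(q[t,1]-v[0]-v[2]*(q[t,0]-x0+100),q[t,2]-v[1]-v[3]*(q[t,0]-x0+100))-4.5
        r=least_squares(f,[0,2,0,0],loss='soft_l1');print('  rod',t.sum(),'Y,Z @100 ahead',r.x[:2].round(1),'slopes',np.degrees(r.x[2:]).round(1),'res',np.std(f(r.x)).round(2),'tip X',np.percentile(q[t,0],1).round(1))
E
python3 al.py; python3 - <<'E'
from m import *
cc=L('c3')
im=np.hstack([cv2.resize(cc['scene']['im'][170:275,220:360],(400,300)),cv2.resize(cc['top']['im'][140:230,150:270],(400,300))]);im2=cv2.resize(cc['wrist']['im'][60:360],(800,469))[:300]
cv2.imwrite('pics/e.png',np.vstack([im,im2]))
E
```

```text
[499.65232965 145.75022818 371.62560061] [-60.20613508   0.34511223  -2.57987931] [-0.32785151  0.21011597 -1.16849079] 17.906651546160678 12.9
TCP in bed [274.6  -0.5 172.5]
scene 237 axis Y,Z at 0 [-0.9  1.5] slopes deg [0.41 0.24] res 1.09
  neck X [58.5 67.7 83.1 84. ] Y [-21.8   7.4] zmax 21.9
  rod 109 Y,Z @100 ahead [-0.8 -0.9] slopes [-0.4  0.2] res 0.84 tip X 139.9
top 322 axis Y,Z at 0 [-0.5  1.3] slopes deg [0.18 0.35] res 1.43
  foot X [-67.5 -63.5 -60.9]
  rod 38 Y,Z @100 ahead [-1.  -2.5] slopes [ -1.4 -12.4] res 1.38 tip X 138.3
  rod 91 Y,Z @100 ahead [ 1.3 -4.1] slopes [-0.4  5.1] res 0.33 tip X 223.9
```

View pics/e.png

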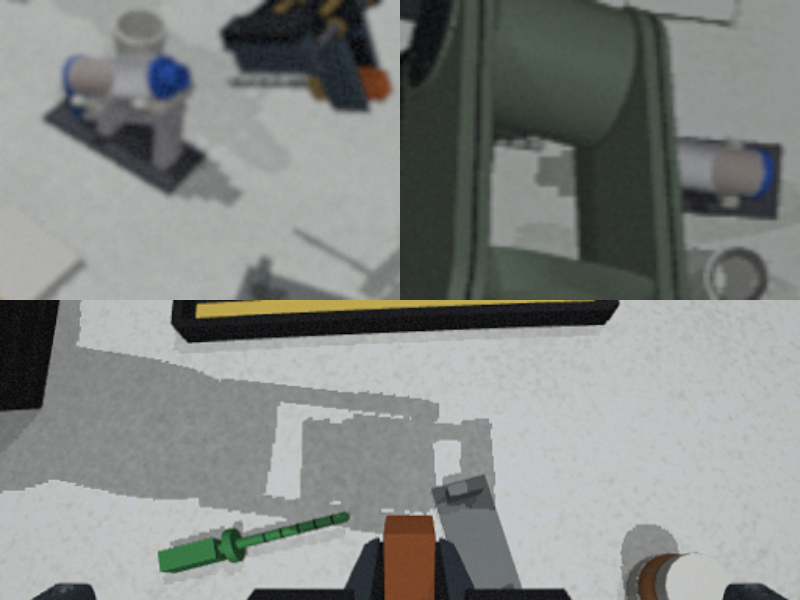

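>>> carry_out --increments '[[[0,0,0],[-0.4,-3,-20],1],[[0,0,0],[-0.4,-3,-33],1],[[0,0,0],[-0.4,-3,-40],1],[[0,0,0],[-0.4,-3,-40],1],[[0,0,0],[-0.4,-3,-40],1]]'

```text
time_s: 13.47
ee_pos: [497.4, 109.0, 354.9]
ee_rot: [-60.1, 0.3, -2.7]
force: [-0.4, 0.6, -1.7]
gripper_width: 17.7
```

```bash
python3 al.py; python3 - <<'E'
from m import *
c=L('c3')['scene']
# project predicted axes for view
im=cv2.resize(c['im'][165:255,225:345],(800,600),interpolation=cv2.INTER_CUBIC)
for a,b,z,col in((60,130,2.,(0,255,0)),):
    uv=(proj(c,[P0+a*X+z*Z,P0+b*X+z*Z])-[225,165]+.5)*6.667
    cv2.line(im,tuple(map(int,uv[0])),tuple(map(int,uv[1])),col,1)
cv2.imwrite('pics/f.png',im)
E
```

```text
[497.36505751 109.04298658 354.91124962] [-60.14674907   0.31573108  -2.67329535] [-0.37771515  0.59013659 -1.65845163] 17.70232699066538 13.4667
TCP in bed [234.3   0.  176.4]
scene 238 axis Y,Z at 0 [-0.6  1.6] slopes deg [ 0.18 -0.  ] res 1.11
  neck X [57.7 68.4 82.4 84.3] Y [-22.    7.9] zmax 22.4
  rod 86 Y,Z @100 ahead [-0.7  2.9] slopes [-0.2 -0.3] res 1.06 tip X 100.0
  neck X [59.8 74.6 83.4 84.2] Y [-2.6 18.3] zmax 17.2
  foot X [-66.4 -63.7 -60.2]
  rod 92 Y,Z @100 ahead [-0.4 -0.3] slopes [1.6 5.2] res 0.41 tip X 183.7
```

View pics/f.png

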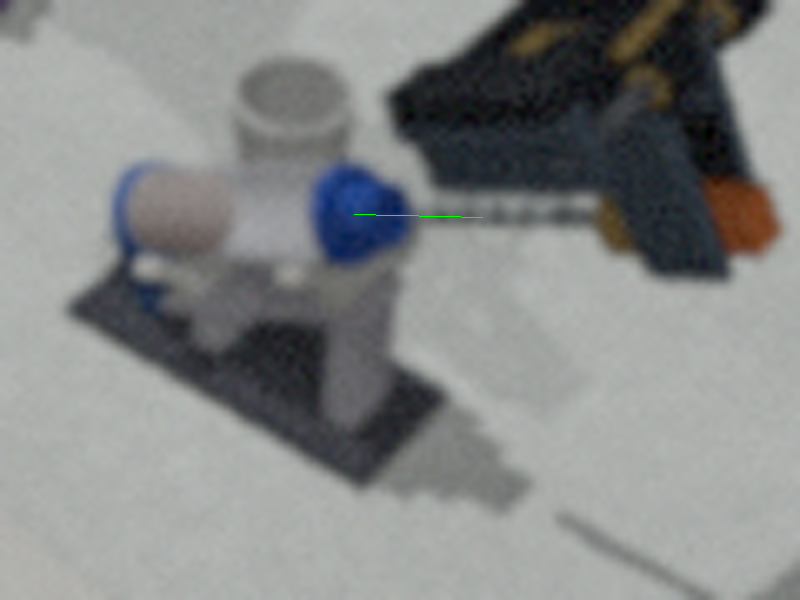

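>>> carry_out --increments '[[[0,0,0],[0,0.6,-5],1],[[0,0,0],[0,0.6,-10],1],[[0,0,0],[0,0.6,-15],1],[[0,0,0],[0,0.6,-20],1],[[0,0,0],[0,0.6,-25],1],[[0,0,0],[0,0.6,-25],1]]'

```text
time_s: 14.12
ee_pos: [496.0, 86.4, 341.2]
ee_rot: [-60.2, 0.4, -2.7]
force: [-0.3, -0.3, -1.0]
gripper_width: 17.6
```

>>> carry_out --increments '[[[0,0,0],[0,0,-8],1],[[0,0,0],[0,0,-16],1],[[0,0,0],[0,0,-24],1],[[0,0,0],[0,0,-30],1],[[0,0,0],[0,0,-30],1]]'

```text
time_s: 14.53
ee_pos: [494.6, 60.1, 326.1]
ee_rot: [-60.2, 0.4, -2.8]
force: [-0.4, 0.4, -1.5]
gripper_width: 17.9
```

```bash
python3 - <<'E'
from h import *
s=env.state();print(s['ee_rot'],s['force'],s['torque'],((np.array(s['ee_pos'])-P0)@np.c_[X,Y,Z]).round(1),s['gripper_width'])
E
```

```text
[-60.19734172   0.39144141  -2.75145967] [-0.40383131  0.37095947 -1.46892446] [-0.42142934  0.04774718 -0.04535374] [177.5   0.5 175.9] 17.893049473924478
```

>>> carry_out --increments '[[[0,0,0],[0.2,0.2,-10],1],[[0,0,0],[0.2,0.2,-20],1],[[0,0,0],[0.2,0.2,-30],1],[[0,0,0],[0.2,0.2,-40],1],[[0,0,0],[0.2,0.2,-48],1],[[0,0,0],[0.2,0.2,-51],1],[[0,0,0],[0.2,0.2,-51],1]]'

```text
time_s: 15.12
ee_pos: [492.8, 16.3, 300.9]
ee_rot: [-60.2, 0.4, -2.7]
force: [-0.1, -0.2, -1.0]
gripper_width: 17.9
```

>>> carry_out --increments '[[[0,0,0],[0,0,-1.5],1],[[0,0,0],[0,0,-3],1],[[0,0,0],[0,0,-3],1]]'

```text
time_s: 15.37
ee_pos: [492.7, 14.6, 300.0]
ee_rot: [-60.2, 0.3, -2.7]
force: [0.8, 0.6, -2.5]
gripper_width: 17.5
```

>>> carry_out --increments '[[[0,0,0],[0,0,-1],1],[[0,0,0],[0,0,-2],1],[[0,0,0],[0,0,-3],1],[[0,0,0],[0,0,-3],1]]'

```text
time_s: 15.7
ee_pos: [492.5, 11.9, 298.4]
ee_rot: [-60.2, 0.3, -2.7]
force: [0.7, -0.7, -1.2]
gripper_width: 17.6
```

>>> carry_out --increments '[[[0,0,0],[0,0,-1],1],[[0,0,0],[0,0,-2],1],[[0,0,0],[0,0,-2],1]]'

```text
time_s: 15.95
ee_pos: [492.7, 10.9, 298.1]
ee_rot: [-60.0, 0.3, -2.7]
force: [0.2, 5.4, 1.6]
gripper_width: 17.5
```

>>> carry_out --increments '[[[0,0,0],[0,0,-1],1],[[0,0,0],[0,0,-2],1],[[0,0,0],[0,0,-2],1]]'

```text
time_s: 16.2
ee_pos: [492.7, 10.1, 297.9]
ee_rot: [-59.8, 0.3, -2.7]
force: [0.8, 10.6, 4.6]
gripper_width: 17.9
```

```bash
python3 - <<'E'
from seat import *
s=env.state();print(s['ee_rot'],s['force'],((np.array(s['ee_pos'])-P0)@np.c_[X,Y,Z]).round(1),s['gripper_width'])
cc={n:grab(n) for n in('scene','wrist')};pickle.dump(cc,open('c4.pkl','wb'))
for n in cc: seat(cc[n],n)
im=cv2.resize(cc['scene']['im'][165:255,225:345],(400,300),interpolation=cv2.INTER_CUBIC)
cv2.imwrite('pics/g.png',np.hstack([im,cv2.resize(cc['wrist']['im'],(400,300))]))
E
```

```text
[-59.75950875   0.30001822  -2.72607047] [ 0.81942336 10.58595892  4.59807642] [1.201e+02 1.000e-01 1.765e+02] 17.886534318552798
scene 160 axis Y,Z at 0 [-0.6  1.7] slopes deg [0.31 0.42] res 1.25
  neck X [59.2 66.  79.2 80.9] Y [-22.5   9.3] zmax 18.2
  neck X [64.9 81.  84.7 85.4] Y [-14.3  17.2] zmax 18.6
```

View pics/g.png

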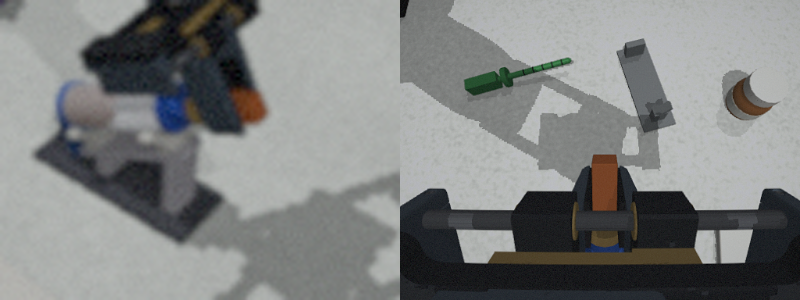

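>>> carry_out --increments '[[[0,0,0],[0,0,3],1],[[0,0,0],[0,0,8],1],[[0,0,0],[0,0,20],1],[[0,0,0],[0,0,35],1],[[0,0,0],[0,0,50],1],[[0,0,0],[0,0,65],1],[[0,0,0],[0,0,80],1],[[0,0,0],[0,0,95],1],[[0,0,0],[0,0,110],1],[[0,0,0],[0,0,120],1]]'

```text
time_s: 17.13
ee_pos: [497.5, 113.3, 356.7]
ee_rot: [-60.2, 0.3, -2.6]
force: [0.1, -0.9, -1.8]
gripper_width: 17.9
```

>>> carry_out --increments '[[[0,0,0],[0,0,10],1],[[0,0,0],[0,0,30],1],[[0,0,0],[0,0,30],1],[[0,0,0],[0,0,30],1],[[0,0,0],[0,0,30],1]]'

```text
time_s: 17.55
ee_pos: [498.6, 138.1, 370.5]
ee_rot: [-60.2, 0.3, -2.7]
force: [-0.1, 1.0, -1.7]
gripper_width: 17.9
```

```bash
python3 al.py; python3 - <<'E'
from m import *
# plate from w3: white top at z~12
p,c=region(w3,(600,800),(-90,90),(9,18),240);hsv=cv2.cvtColor(c[None],cv2.COLOR_BGR2HSV)[0]
print('plate rect w3',cv2.minAreaRect(p[:,:2].astype(np.float32)),np.median(p[:,2]))
p,c=region(cs['top'],(600,800),(-90,90),(6,18),384);print('top',cv2.minAreaRect(p[:,:2].astype(np.float32)),np.percentile(p,[2,98],0).round())
E
```

```text
[498.63095136 138.06534413 370.52546535] [-60.2300034    0.34561208  -2.65521642] [-0.08103908  0.95016942 -1.68295377] 17.881801084252775 17.55
TCP in bed [2.673e+02 1.000e-01 1.754e+02]
scene 218 axis Y,Z at 0 [-0.7  1.6] slopes deg [0.56 0.37] res 1.18
  neck X [58.4 68.6 82.8 83.9] Y [-21.4   7.1] zmax 22.1
  rod 104 Y,Z @100 ahead [-0.6  2.2] slopes [0.1 0.3] res 1.01 tip X 134.8
top 260 axis Y,Z at 0 [-1.   1.4] slopes deg [-0.29  0.71] res 1.39
  foot X [-66.2 -63.4 -60. ]
  rod 35 Y,Z @100 ahead [0.1 2.3] slopes [-3.2  4.7] res 1.21 tip X 130.6
  rod 92 Y,Z @100 ahead [-1. -2.] slopes [2.7 5.9] res 0.39 tip X 215.6
plate rect w3 ((691.3978881835938, 7.219169616699219), (100.3443374633789, 101.67469024658203), 84.47686767578125) 13.638437602186798
top ((691.8180541992188, 5.649627685546875), (99.60955047607422, 101.46559143066406), 84.39360809326172) [[643. -43.   7.]
 [740.  54.  15.]]
```

```bash
python3 - <<'E'
from h import *
inc([600,150,340],down(12));inc([662.7,139,285.6],down(12))
E
```

```text
turn [-0.5179, -0.2528, 0.0605] shift [100.7, 34.3, -0.1] rows>= 4.6
turn [-0.5179, -0.2528, 0.0605] shift [164.2, 77.2, -33.9] rows>= 4.6
```

>>> carry_out --increments '[[[-0.518,-0.253,0.06],[101,34,0],1],[[-0.518,-0.253,0.06],[101,34,0],1],[[-0.518,-0.253,0.06],[101,34,0],1],[[-0.518,-0.253,0.06],[101,34,0],1],[[-0.518,-0.253,0.06],[101,34,0],1],[[-0.518,-0.253,0.06],[130,55,-15],1],[[-0.518,-0.253,0.06],[150,67,-25],1],[[-0.518,-0.253,0.06],[164.2,77.2,-33.9],1],[[-0.518,-0.253,0.06],[164.2,77.2,-33.9],1],[[-0.518,-0.253,0.06],[164.2,77.2,-33.9],1]]'

```text
time_s: 18.53
ee_pos: [662.9, 139.1, 284.7]
ee_rot: [-90.0, 0.1, 12.0]
force: [-0.6, -0.3, -1.3]
gripper_width: 17.5
```

>>> carry_out --increments '[[[0,0,0],[0,0,0],1],[[0,0,0],[0,0,0],1],[[0,0,0],[0,0,0],1],[[0,0,0],[0,0,0],1],[[0,0,0],[0,0,0],1]]'

```text
time_s: 18.95
ee_pos: [662.5, 139.9, 287.3]
ee_rot: [-90.0, -0.2, 12.1]
force: [0.4, -0.9, -1.8]
gripper_width: 17.7
```

```bash
python3 - <<'E'
from seat import *
s=env.state();print(s['ee_pos'],s['ee_rot'],s['qvel'],s['force'],s['gripper_width'],s['time_s'])
cc={n:grab(n) for n in('scene','top')};pickle.dump(cc,open('c5.pkl','wb'))
for n in cc:
    seat(cc[n],n)
    p,c=region(cc[n],(660,710),(-20,95),(85,140),384)
    if len(p)>10:
        f=np.polyfit(p[:,1],p[:,2],1);print(n,'rod',len(p),'z slope deg',np.degrees(np.arctan(f[0])).round(1),'z@50',np.polyval(f,50).round(1),'tip',p[p[:,1].argsort()[:4]].mean(0).round(1))
im=np.hstack([cc['scene']['im'][140:332,110:366],cc['top']['im'][90:282,120:376]])
cv2.imwrite('pics/h.png',cv2.resize(im,(800,300)))
E
```

```text
[662.53128338 139.89966997 287.2668186 ] [-89.98813254  -0.17105678  12.06171071] [ 0.01906202  0.38419768 -0.11546073 -0.05945125  0.06321013 -0.03234751] [ 0.42987133 -0.87307655 -1.84791607] 17.67651398950241 18.95
scene 94 axis Y,Z at 0 [-1.6  0.4] slopes deg [-2.13 -1.76] res 1.05
scene rod 85 z slope deg 1.0 z@50 115.4 tip [693.1   9.5 114.9]
top 441 axis Y,Z at 0 [-0.8  1.4] slopes deg [-0.03  0.2 ] res 1.33
  neck X [55.3 67.  83.2 83.8] Y [-17.8  18. ] zmax 23.9
  foot X [-66.9 -63.3 -60. ]
top rod 101 z slope deg 0.8 z@50 114.7 tip [690.2   8.9 113.7]
```

View pics/h.png

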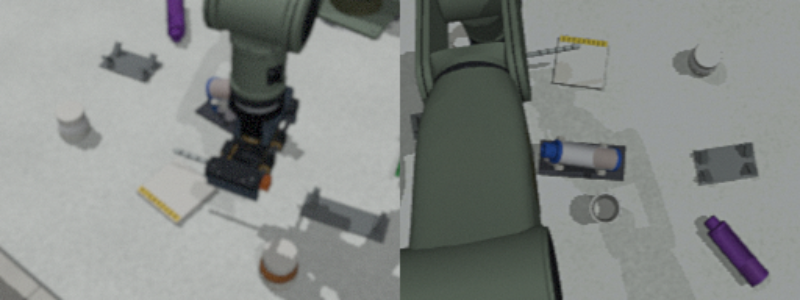

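```bash
python3 -c "
from h import *
print(env.job_done())"
```

```text
the job is handed in; nothing more can be done
None
```

I finished the job and handed it in at about 19 s of the 62 s allowed.

- **Tube:** I laid it in the cradle with the neck uphill and slid it down until the wrist force rose at the stop. I released it there and checked it again after the rod came out. In the last top picture its foot is at −66 mm along the bed and its neck end at about +84 mm, which fits a seated tube.
- **Rod:** It went into the neck without any noticeable force until the collar met the neck. That was 120 mm along the bed, against 121 mm expected, and the push rose to about 12 N. I then drew it fully out.
- **Finish:** The gripper still holds the rod, level to about 1 degree. The tip is near (690, 9, 112) mm, about 10 cm above the plate's top and close to its centre.
- **Bystanders:** Both jars and the beaker are where they started in the last pictures.

**Checks that disagreed:**
- Wrist-camera depths read about 1.7 mm high and the top camera about 1.3 mm low. They put the seated tube's axis 1.3–2.3 mm above the nominal height. That is inside the stated 3 mm.
- The last scene view of the tube was mostly hidden by the arm, so its tube fit, tilted about 2 degrees, is unreliable. I relied on the top view instead.
- Two rod fits from the wrist and top views near the cradle were also poor because of occlusion, and I did not use them.

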